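# Clamp a lens post with a click wrench

### The arm

A 6-joint arm with a two-finger parallel gripper is mounted at the origin on the work surface. World frame = base frame: x ahead of the robot, y to its left, z up, the work surface at z = 0. Lengths are in m, angles in rad, forces in N, time in s.
With the tool pointing down it reaches from about 0.35 to 0.775 m from the base axis. Payload 7.3 kg.
Tool frame: the origin (TCP) lies midway between the tips of the shut fingers; the grasp point (between the pads) lies 19 mm behind it; z points along the fingers, y is the line along which they close (so a half turn about z gives the same grasp; the last joint's range is limited). The gripper opens to 92 mm and grips with 3 to 60 N. Pads are 19 mm wide; open, the fingers measure 130 mm over their backs; the gripper's body (75 mm by 190 mm) begins 47 mm behind the grasp point.
Start: joints at [-1.294, 0.342, 1.524, -0, 1.275, -0.146], TCP at [0.215, -0.479, 0.227] pointing down, gripper open.
Joint ranges: [-2.53, 2.53], [-0.77, 2.02], [0.04, 2.7], [-1, 4.14], [0.28, 2.66], [-3.11, 3.11]. Speed limits (rad/s): [2.57, 2.57, 3.14, 3.14, 3.14, 3.14].

### API

Orientations are given as [roll, pitch, yaw] about the fixed x, y, z axes, in that order (R = Rz(yaw) Ry(pitch) Rx(roll)).
In Python, from cell import monitor, vision, workorder gives the robot as it stands.
- The arm moves only by the tool move_arm, never from a script. Its argument "rows" is a list of rows, each a list of 5 numbers: the shift along the world's x, y, z in mm, then the turn about the world's z in rad, then the closure, from -1 (fully open) to 1 (shut). A call has 1 to 12 rows; each row shifts and turns the commanded pose from where the row before left it; what a row does not reach is not made up. A row lasts 1/10 s, in which the tool goes at most 50 mm and 8.59 degrees, less where a joint would pass 70% of its speed; a pose out of reach is approached as far as the arm can. A call is refused whole if a number of a shift passes 50 or a number of a turn 0.15, either way. A call with a gripper value outside its range is refused whole. The fingers move at their own pace and stop on an object; "newtons" is the grip in N (left out, the last holds). Time passes only in rows, so rows that do not move let the fingers close. It gives the time, the measured TCP pose, the force, the opening and the grip force at its end, in the units of the state.
- monitor.observe(): the state, without advancing time (a new reading comes with each control period).
- vision.read_camera(name): name is "side" or "top" or "wrist"; returns the picture (420x560x3 uint8, red, green, blue); there is no depth.
- vision.get_calibration(name): a dict with "K" (3x3 intrinsics, pixels), "T" (4x4, takes a point from camera to world coordinates); the wrist camera has in their place "mount" (4x4, takes a point from camera to tool coordinates, whose origin is the TCP and whose axes are the flange's). Camera axes: x right, y up, looking along -z (the intrinsics and any distortion apply to the point x, -y, -z); pixel columns grow to the right and rows downward; lengths in m; the calibration is good to about 2 mm. The wrist camera is an equidistant fisheye: a pixel r from the principal point sees the ray r / f radians off the axis. A picture is of the moment at which its call begins: read the wrist's pose just before it. get_calibration takes no time and is no camera call.
- workorder.hand_in(): hands the job in; it is judged then, once.
The state is a dict: "time": time; "qpos": joint angles; "qvel": joint speeds; "joint_efforts": joint torques, N m; "tool_pos": TCP position; "tool_rot": TCP orientation; "contact_force": force on the tool from outside, world axes, zero at the start; "torque": the same for the moment, N m; "opening": finger opening in m; "grip_force": force on a finger pad.
Only numpy, scipy, OpenCV 4.12 (cv2) and the standard library are available. Lean on these libraries where they do the work, as an engineer would, in place of code of your own. Each camera call takes 0.05 s, during which the arm holds its last target. There are 200 camera calls.

### The job

Put the lens post upright into the socket of the black post clamp and push it gently fully home. Then turn the blue-handled click wrench on the clamp screw clockwise (seen from above) until it breaks over with its click, and stop at once: never drive the handle on towards its stop. Let go and leave the wrench about where it clicked, the post standing home in its socket, and the other things undisturbed.

Things in the scene. Friction and masses are not known exactly. Their poses are not given: they have to be found in the camera images.
- post_plate (a point): Loose lens post, 0.25 kg, standing on the bench: steel pillar 25 mm across, 60 mm tall, foot chamfered 3 mm, carrying a black square lens plate 40 mm wide, 40 tall, 14 thick. This point is the plate's centre, 80 mm above the foot, 20 below the top; z up along the pillar, y across the plate's 40 mm width (grip it by those side edges), x through the lens.
- socket (a point): Centre of the mouth of the round blind socket (27 mm across, 30 mm deep) in the flat top of the post clamp, 40 mm above the bench; z up. With the post home its plate centre is 50 mm above this point; the post may be turned any way about the vertical.
- clamp: Fixed black post clamp, a block 60 mm wide (x), 160 mm long (y), 40 mm tall. Its origin is on the bench under the clamp screw; the socket is 100 mm from it towards +y; the block runs from y = -30 to 130 mm.
- wrench_head (a point): Wrench head, on the vertical axis of the clamp screw, 72 mm above the bench; z up, x along the handle until the wrench breaks over. Head and screw turn as one, clockwise from above to tighten, with a light drag (0.35 N m, 1 to 3 N at the grip) until the screw is home: 0.5 to 1 rad of turn, different each time. There the head stops dead.
- wrench_grip (a point): Middle of the wrench's round blue grip, 128 mm from the screw axis, 72 mm above the bench; x outwards along the handle, z up. The grip is 24 mm thick, level, from 88 to 168 mm from the axis, free all round, so it can be pinched or pushed; a 13 mm steel shank joins it to the head. Pushed anticlockwise it unwinds the screw.
- pointer (a point): Red mark on the wrench's shank, 45 mm from the axis. Handle and head turn as one until the screw is home and the set 1.25 N m is reached (8 to 10 N at the grip). Then the handle gives way clockwise about the axis relative to the head, its resistance falling to half within 0.07 rad: the click. It counts from 0.05 rad; over 0.19 is overdriven; hard stop at 0.24. Let go, it springs back in line.
- dropper: Bystander: yellow dropper bottle with white cap, 36 mm across, 85 mm tall, loose; origin at its underside.
- beam_dump: Bystander: plain black cylinder (beam dump), 42 mm across, 50 mm tall, loose; origin at its underside.
- driver: Bystander: screwdriver with yellow handle, 160 mm long, lying loose on the bench; x along its length.
Mind the look-alikes: they are no part of the job. Leave any orange or red look-alike of the part that bears post_plate alone.

How it is judged:
On the way, in this order (a step that is already met when the one before it is completed fails the run):
1. the post stands fully home in the socket, before the wrench clicks (z of post_plate in the frame of socket below 0.053 m and horizontal distance between post_plate and socket below 0.005 m and angle between post_plate's own z axis and vertical below 0.08 rad), for 0.2 s.
2. the wrench has clicked: its handle has broken over by more than 0.05 rad, the post still home (angle between the x axis of wrench_grip and the x axis of wrench_head, either way round above 0.05 rad and z of post_plate in the frame of socket below 0.053 m), for 0.05 s.
At the end, for the whole second after the job is handed in: The post stands upright in the socket, home within 3 mm, its plate centre within 5 mm of the socket's axis and tilted less than 0.08 rad; the wrench has clicked, is let go and has sprung back in line with its head (within 0.03 rad), its grip left more than 40 mm from where it started (all of step 1 and angle between the x axis of wrench_grip and the x axis of wrench_head, either way round below 0.03 rad and distance of wrench_grip from where it was at the start of the episode above 0.04 m); the robot touches nothing.
It fails at once if the wrench is driven on past its click (handle broken over by more than 0.19 rad) (angle between the x axis of wrench_grip and the x axis of wrench_head, either way round above 0.19 rad).
It fails at once if the post is rammed against the clamp (more than 50 N) (contact force between post and clamp above 50 N).
It fails at once if a bystander is moved more than 20 mm (distance of any of dropper, beam_dump, driver from where it was at the start of the episode above 0.02 m).
It also fails if it takes over 72 s, if anything falls off the work surface, if the arm or the gripper's body presses on something with over 40 N, if the wrist force passes 120 N, or if a joint passes its speed limit or range.

## Working session

There is one attempt and no reset: what is moved stays moved. The work goes in short steps, Python scripts to look and compute and a tool call to move; the robot and the scene stay as the last step left them, time stands still between calls to the robot, and variables do not carry over. Pictures are saved under pics/ and viewed, at most 10 in all, crops included, and the job is handed in when it is done.

Besides the shell and the picture viewer there is one more tool, called after ">>>" in YAML: its name, and indented under it one key for each argument. move_arm: Moves the arm, as the interface text tells. Its arguments: {"type":"object","properties":{"rows":{"type":"array","items":{"type":"array","items":{"type":"number"}}},"newtons":{"type":"number"}},"required":["rows"]}

```bash
mkdir -p pics; python3 - <<'E'
from cell import monitor, vision
import cv2, numpy as np
np.set_printoptions(precision=4,suppress=True)
s=monitor.observe(); print({k:np.round(v,3) for k,v in s.items()})
for n in ("top","side"):
    c=vision.get_calibration(n); print(n,c)
    cv2.imwrite(f"pics/{n}0.png",vision.read_camera(n)[:,:,::-1])
print(vision.get_calibration("wrist"))
E
```

```text
{'time': np.float64(0.0), 'qpos': array([-1.294,  0.343,  1.525, -0.   ,  1.275, -0.146]), 'qvel': array([ 0.001, -0.   , -0.   , -0.001, -0.002, -0.001]), 'joint_efforts': array([ -0.001, -43.125, -24.422,   0.072,   0.056,  -0.   ]), 'tool_pos': array([ 0.215, -0.478,  0.226]), 'tool_rot': array([-3.14 , -0.   ,  0.423]), 'contact_force': array([-0.178, -0.513,  0.25 ]), 'torque': array([-0.007,  0.042, -0.043]), 'grip_force': np.float64(0.0), 'opening': np.float64(0.092)}
top {'K': array([[519.212 ,   0.    , 276.9231],
       [  0.    , 519.212 , 215.4417],
       [  0.    ,   0.    ,   1.    ]]), 'T': array([[ 0.0616,  0.9741, -0.2174,  0.2962],
       [-0.9981,  0.0605, -0.0116,  0.0158],
       [ 0.0018,  0.2177,  0.976 ,  1.3972],
       [ 0.    ,  0.    ,  0.    ,  1.    ]])}
side {'K': array([[514.4773,   0.    , 280.8879],
       [  0.    , 514.4773, 204.2606],
       [  0.    ,   0.    ,   1.    ]]), 'T': array([[-0.8143,  0.4026, -0.4181,  0.0954],
       [-0.5801, -0.5404,  0.6095,  0.7015],
       [ 0.0195,  0.7389,  0.6736,  0.8337],
       [ 0.    ,  0.    ,  0.    ,  1.    ]])}
{'K': array([[325.1923,   0.    , 276.4728],
       [  0.    , 325.1923, 206.8073],
       [  0.    ,   0.    ,   1.    ]]), 'mount': array([[ 0.0007,  0.9527,  0.3039,  0.0835],
       [ 1.    , -0.0005, -0.0009, -0.0007],
       [-0.0007,  0.3039, -0.9527, -0.158 ],
       [ 0.    ,  0.    ,  0.    ,  1.    ]])}
```

View pics/top0.png

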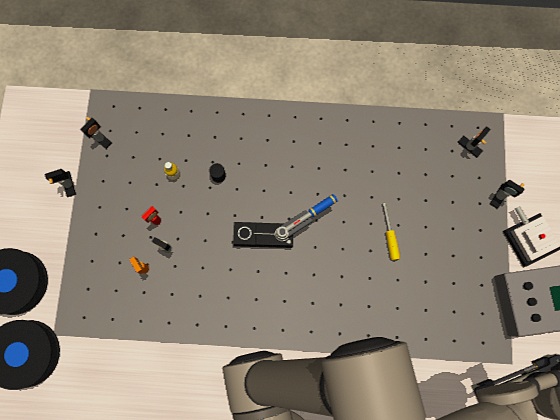

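View pics/side0.png

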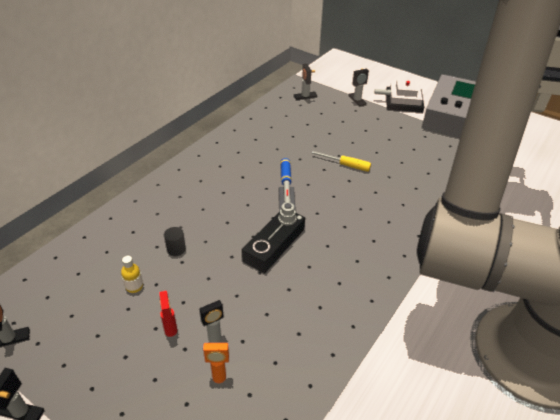

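The top view shows the post at about (160,243), with red and orange look-alikes at (152,215) and (139,265). The socket is near (244,233), the wrench head near (282,232) and the grip near (323,206). I'll enlarge these areas to measure them.

```bash
cat > h.py <<'E'
import cv2, numpy as np
from cell import monitor, vision
from scipy.spatial.transform import Rotation as R
np.set_printoptions(precision=4,suppress=True)
def ray(n,u,v):
    c=vision.get_calibration(n);K=c["K"];T=c["T"]
    d=T[:3,:3]@np.array([(u-K[0,2])/K[0,0],-(v-K[1,2])/K[1,1],-1]); return T[:3,3],d
def atz(n,u,v,z):
    o,d=ray(n,u,v); return o+d*(z-o[2])/d[2]
def proj(n,p):
    c=vision.get_calibration(n);K=c["K"];T=c["T"]
    q=T[:3,:3].T@(np.asarray(p)-T[:3,3]); return np.array([K[0,2]+K[0,0]*q[0]/-q[2],K[1,2]+K[1,1]*q[1]/q[2]])
def wpose():
    s=monitor.observe(); M=np.eye(4); M[:3,:3]=R.from_euler('xyz',s["tool_rot"]).as_matrix(); M[:3,3]=s["tool_pos"]
    return M@vision.get_calibration("wrist")["mount"]
def wproj(T,p):
    K=vision.get_calibration("wrist")["K"]; q=T[:3,:3].T@(np.asarray(p)-T[:3,3]); q=np.array([q[0],-q[1],-q[2]])
    h=np.hypot(q[0],q[1]); th=np.arctan2(h,q[2]); return K[:2,2]+K[0,0]*th*q[:2]/h
def watz(T,u,v,z):
    K=vision.get_calibration("wrist")["K"]; a=np.array([u,v])-K[:2,2]; r=np.hypot(*a); th=r/K[0,0]
    d=T[:3,:3]@np.array([np.sin(th)*a[0]/r,-np.sin(th)*a[1]/r,-np.cos(th)]); return T[:3,3]+d*(z-T[2,3])/d[2]
E
python3 - <<'E'
from h import *
t=cv2.imread("pics/top0.png"); s=cv2.imread("pics/side0.png")
a=cv2.resize(t[190:270,125:225],None,fx=4,fy=4,interpolation=cv2.INTER_CUBIC)   # post
b=cv2.resize(t[185:265,225:345],None,fx=3.333,fy=3.333*1.2,interpolation=cv2.INTER_CUBIC)
b=cv2.resize(t[185:260,225:325],(400,300),interpolation=cv2.INTER_CUBIC)
a=a[:300]
c=cv2.resize(s[290:365,180:280],(400,300),interpolation=cv2.INTER_CUBIC)
d=cv2.resize(s[195:270,230:330],(400,300),interpolation=cv2.INTER_CUBIC)
cv2.imwrite("pics/z.png",np.vstack([np.hstack([a,b]),np.hstack([c,d])]))
print("post",atz("top",160,243,.08),"socket",atz("top",244,233,.04),atz("side",261,246,.04),"head",atz("top",282,232,.072),"grip",atz("top",323,206,.072))
E
```

```text
post [0.4986 0.3267 0.08  ] socket [0.5453 0.1163 0.04  ] [0.5461 0.1143 0.04  ] head [0.5482 0.0157 0.072 ] grip [ 0.6242 -0.0876  0.072 ]
```

View pics/z.png

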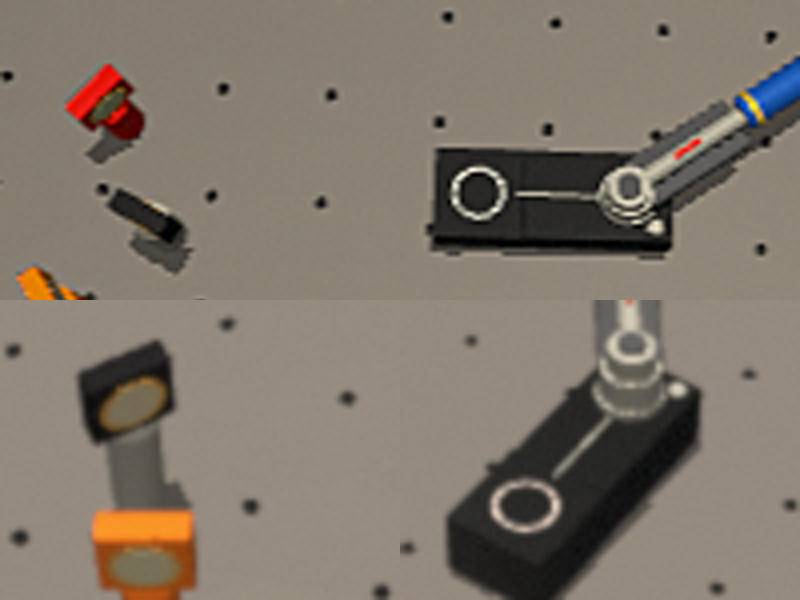

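Socket measurement agrees between the two cameras to about 2 mm, and the socket–head distance of 100.6 mm matches the stated 100 mm. The plate's width runs along roughly 58° in world. I'll move above the post and look with the wrist camera.

>>> move_arm:
  rows:
    - [25, 40, 0, 0.1, -1]
    - [25, 40, 0, 0.15, -1]
    - [25, 40, 0, 0.15, -1]
    - [25, 40, 0, 0.15, -1]
    - [25, 40, 0, 0.15, -1]
    - [25, 40, 0, 0.15, -1]
    - [25, 40, 0, 0.15, -1]
    - [25, 40, 0, 0.15, -1]
    - [25, 40, 0, 0.15, -1]
    - [20, 40, 0, 0.15, -1]
    - [20, 40, 0, 0.15, -1]
    - [10, 45, 0, 0.15, -1]

```text
time: 1.3
tool_pos: [0.4915, 0.0078, 0.2264]
tool_rot: [3.142, 0.0, 2.179]
contact_force: [0.5, -0.2, -0.6]
opening: 0.0917
grip_force: 0.0
```

>>> move_arm:
  rows:
    - [5, 45, 0, 0.15, -1]
    - [0, 45, 0, 0.15, -1]
    - [0, 45, 0, 0.1, -1]
    - [0, 45, 0, 0, -1]
    - [0, 45, 0, 0, -1]
    - [0, 45, 0, 0, -1]
    - [0, 45, 0, 0, -1]
    - [0, 0, 0, 0, -1]
    - [0, 0, 0, 0, -1]
    - [0, 0, 0, 0, -1]

```text
time: 2.3
tool_pos: [0.4954, 0.3203, 0.2264]
tool_rot: [-3.141, -0.0, 2.572]
contact_force: [0.1, 0.0, -0.1]
opening: 0.092
grip_force: 0.0
```

```bash
python3 - <<'E'
from h import *
T=wpose(); im=vision.read_camera("wrist"); np.save("T1.npy",T)
cv2.imwrite("pics/w1.png",im[:,:,::-1])
s=monitor.observe(); print(s["tool_pos"],s["tool_rot"],s["qpos"])
print("pred plate",wproj(T,[.4986,.3267,.1]))
# side rays triangulation: lens face centre and top
def tri(a,b):
    (o1,d1),(o2,d2)=a,b; A=np.c_[d1,-d2]; x=np.linalg.lstsq(A,o2-o1,rcond=None)[0]; p,q=o1+d1*x[0],o2+d2*x[1]; return (p+q)/2,np.linalg.norm(p-q)
print(tri(ray("top",160.9,242.6),ray("side",213,315.5)))
E
```

```text
[0.4955 0.32   0.2266] [-3.1409 -0.0001  2.5715] [ 0.4437  0.4626  1.3365 -0.0003  1.3431 -0.5569]
pred plate [283.269  197.5847]
(array([0.4976, 0.3242, 0.0736]), np.float64(0.006967593905562658))
```

View pics/w1.png

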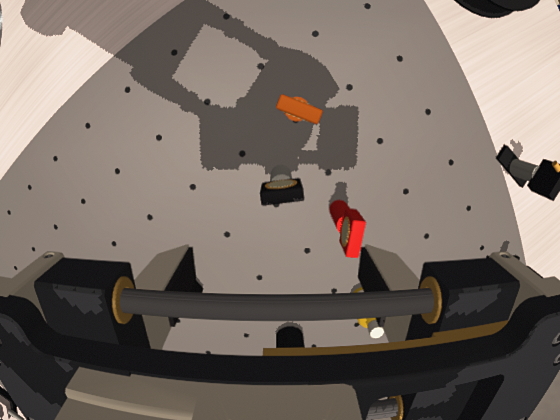

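The wrist view shows the post at (282,192) between the open fingers, red at (345,225) and orange at (298,108). I'll zoom in to get the plate's corners.

```bash
python3 - <<'E'
from h import *
im=cv2.imread("pics/w1.png")[160:220,245:325]
im=cv2.convertScaleAbs(im,alpha=2.2,beta=10)
cv2.imwrite("pics/w1z.png",cv2.resize(im,None,fx=10,fy=10,interpolation=cv2.INTER_CUBIC))
E
```

```text
(no output)
```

View pics/w1z.png

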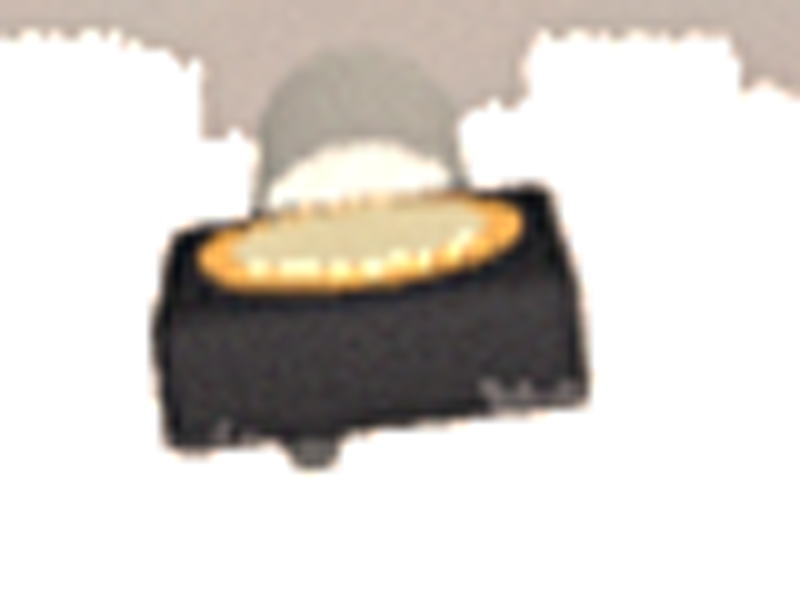

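Top face corners in the crop are about (160,315), (568,280), (585,402) and (168,447).

```bash
python3 - <<'E'
from h import *
T=np.load("T1.npy")
c=np.array([watz(T,245+(x+.5)/10-.5,160+(y+.5)/10-.5,.1) for x,y in[(160,315),(568,280),(585,402),(168,447)]])
print(c,c.mean(0)); print([np.linalg.norm(c[i]-c[i-1]) for i in range(4)])
for i,j in((0,1),(3,2)): print(np.degrees(np.arctan2(*(c[j]-c[i])[1::-1])))
E
```

```text
[[0.4823 0.3127 0.1   ]
 [0.4994 0.3455 0.1   ]
 [0.5101 0.3409 0.1   ]
 [0.4932 0.3064 0.1   ]] [0.4962 0.3264 0.1   ]
[np.float64(0.012535688187800766), np.float64(0.03705580768884296), np.float64(0.01164360073423824), np.float64(0.03839997016537192)]
62.53677283530202
63.88755143834636
```

The plate measures 38 × 12 mm against a true 40 × 14, its centre is (0.4965, 0.3262), and its width axis is at 63°. I'll align, descend and grip.

>>> move_arm:
  rows:
    - [1, 6, 0, 0.1, -1]
    - [0, 0, -30, 0, -1]
    - [0, 0, -30, 0, -1]
    - [0, 0, -30, 0, -1]
    - [0, 0, -25, 0, -1]
    - [0, 0, -20, 0, -1]
    - [0, 0, -15, 0, -1]
    - [0, 0, -10, 0, -1]
    - [0, 0, -5, 0, -1]
    - [0, 0, 0, 0, -1]
    - [0, 0, 0, 0, -1]
  newtons: 20

```text
time: 3.45
tool_pos: [0.497, 0.3272, 0.0625]
tool_rot: [3.14, 0.001, 2.672]
contact_force: [0.7, -0.4, 0.6]
opening: 0.0921
grip_force: 0.0
```

>>> move_arm:
  rows:
    - [0, 0, 0, 0, 0.2]
    - [0, 0, 0, 0, 0.5]
    - [0, 0, 0, 0, 1]
    - [0, 0, 0, 0, 1]
    - [0, 0, 0, 0, 1]
    - [0, 0, 0, 0, 1]
    - [0, 0, 0, 0, 1]
    - [0, 0, 0, 0, 1]
  newtons: 20

```text
time: 4.25
tool_pos: [0.4964, 0.3272, 0.0617]
tool_rot: [-3.142, -0.0, 2.673]
contact_force: [-0.7, -1.0, 0.2]
opening: 0.0402
grip_force: 19.9
```

Grip is good at 40.2 mm. I'll lift and carry the post over the socket.

>>> move_arm:
  rows:
    - [0, 0, 20, 0, 1]
    - [0, 0, 40, 0, 1]
    - [0, 0, 30, 0, 1]
    - [5, -20, 10, 0, 1]
    - [10, -40, 0, 0, 1]
    - [10, -40, 0, 0, 1]
    - [10, -40, 0, 0, 1]
    - [10, -40, 0, 0, 1]
    - [4, -25, 0, 0, 1]
    - [0, -7, -10, 0, 1]
    - [0, 0, -20, 0, 1]
    - [0, 0, -15, 0, 1]

```text
time: 5.45
tool_pos: [0.5446, 0.1154, 0.1151]
tool_rot: [-3.141, -0.002, 2.672]
contact_force: [0.1, -0.7, -3.6]
opening: 0.04
grip_force: 20.0
```

>>> move_arm:
  rows:
    - [0, 0, -5, 0, 1]
    - [0, 0, 0, 0, 1]
    - [0, 0, 0, 0, 1]

```text
time: 5.75
tool_pos: [0.5456, 0.1157, 0.1121]
tool_rot: [3.141, 0.0, 2.673]
contact_force: [0.8, 0.1, -2.6]
opening: 0.0397
grip_force: 20.0
```

```bash
python3 - <<'E'
from h import *
T=wpose(); np.save("T2.npy",T); w=vision.read_camera("wrist")[:,:,::-1]
s=vision.read_camera("side")[:,:,::-1]
t=vision.read_camera("top")[:,:,::-1]
for n,i in zip("wst",(w,s,t)): cv2.imwrite(f"pics/p2{n}.png",i)
o=monitor.observe(); p=o["tool_pos"]; print(p,o["tool_rot"],o["contact_force"],o["grip_force"])
q=wproj(T,[.5455,.1155,.04]); print("socket wrist",q,"side",proj("side",[.5455,.1155,.04]))
u,v=np.round(q).astype(int)
a=cv2.resize(w[v-50:v+50,u-67:u+66],(400,300),interpolation=cv2.INTER_CUBIC)
b=cv2.resize(s[185:260,215:315],(400,300),interpolation=cv2.INTER_CUBIC)
cv2.imwrite("pics/p2.png",cv2.convertScaleAbs(np.hstack([a,b]),alpha=1.5)); print(u-67,v-50)
E
```

```text
[0.5459 0.1155 0.1125] [3.1406 0.0013 2.6731] [-0.619  -0.1902 -2.0046] 19.985947608947754
socket wrist [274.6403 218.3524] side [260.8791 246.4628]
208 168
```

View pics/p2.png

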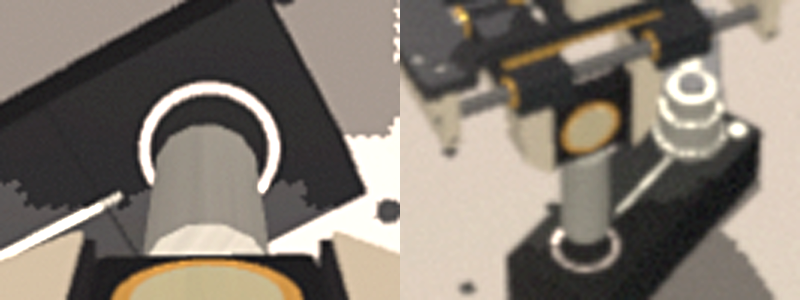

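The wrist crop shows the ring inner edge at rows from 94 and columns 150–269, with the pillar foot top edge at row 124 and columns 155–265, so it is centred sideways. I'll check the other axis.

```bash
python3 - <<'E'
from h import *
T=np.load("T2.npy"); tx=np.array([np.cos(2.673),np.sin(2.673)]); ty=np.array([tx[1],-tx[0]])
f=lambda x,y,z: watz(T,208+(x+.5)/3-.5,168+(y+.5)/3-.5,z)
p=np.array([.5459,.1155])
for n,a in {"mouth far":(209,94,.04),"ring far":(209,82,.04),"ring L":(138,152,.04),"ring R":(281,152,.04),"in L":(150,152,.04),"in R":(269,152,.04),"foot far":(209,124,.0508),"foot far chamf":(209,124,.0538)}.items():
    d=f(*a)[:2]-p; print(n,(d@tx*1e3).round(1),(d@ty*1e3).round(1))
E
```

```text
mouth far 15.5 1.8
ring far 18.6 1.8
ring L 0.3 -16.0
ring R 0.4 19.9
in L 0.3 -13.0
in R 0.4 16.9
foot far 11.3 1.8
foot far chamf 12.3 1.8
```

The post is centred to within about 0.7 mm. I'll apply a small correction and descend gently.

>>> move_arm:
  rows:
    - [-0.5, 0.5, -2, 0, 1]
    - [0, 0, -3, 0, 1]
    - [0, 0, -3, 0, 1]
    - [0, 0, -3, 0, 1]
    - [0, 0, -3, 0, 1]
    - [0, 0, -3, 0, 1]
    - [0, 0, -3, 0, 1]
    - [0, 0, 0, 0, 1]

```text
time: 6.7
tool_pos: [0.5448, 0.1159, 0.0913]
tool_rot: [3.141, -0.0, 2.673]
contact_force: [0.0, 2.2, -3.8]
opening: 0.0399
grip_force: 20.0
```

>>> move_arm:
  rows:
    - [0, 0, -3, 0, 1]
    - [0, 0, -3, 0, 1]
    - [0, 0, -3, 0, 1]
    - [0, 0, -3, 0, 1]
    - [0, 0, -2, 0, 1]
    - [0, 0, -2, 0, 1]
    - [0, 0, -1, 0, 1]
    - [0, 0, 0, 0, 1]

```text
time: 7.5
tool_pos: [0.5449, 0.1158, 0.0745]
tool_rot: [3.141, -0.0, 2.673]
contact_force: [0.3, 3.1, -3.0]
opening: 0.04
grip_force: 20.0
```

>>> move_arm:
  rows:
    - [0, 0, -1, 0, 1]
    - [0, 0, -1, 0, 1]
    - [0, 0, -1, 0, 1]
    - [0, 0, 0, 0, 1]

```text
time: 7.9
tool_pos: [0.5451, 0.1158, 0.072]
tool_rot: [3.141, 0.0, 2.673]
contact_force: [-0.7, 3.0, 0.1]
opening: 0.0401
grip_force: 20.0
```

>>> move_arm:
  rows:
    - [0, 0, -1, 0, 1]
    - [0, 0, -0.5, 0, 1]
    - [0, 0, 0, 0, 1]

```text
time: 8.2
tool_pos: [0.5453, 0.1157, 0.0718]
tool_rot: [3.141, 0.001, 2.673]
contact_force: [-4.2, 2.8, 12.2]
opening: 0.0401
grip_force: 20.0
```

12 N upward with z unchanged means the post is home. I'll release it, rise and go above the wrench grip.

>>> move_arm:
  rows:
    - [0, 0, 1.5, 0, 1]
    - [0, 0, 0, 0, 0.1]
    - [0, 0, 0, 0, -0.4]
    - [0, 0, 0, 0, -1]
    - [0, 0, 0, 0, -1]
    - [0, 0, 0, 0, -1]
    - [0, 0, 20, 0, -1]
    - [0, 0, 40, 0, -1]
    - [0, 0, 40, 0, -1]
    - [0, 0, 20, 0, -1]
    - [10, -25, 10, -0.05, -1]
    - [15, -40, 0, -0.1, -1]

```text
time: 9.4
tool_pos: [0.5707, 0.0518, 0.2041]
tool_rot: [3.139, 0.003, 2.524]
contact_force: [0.9, -0.4, 0.2]
opening: 0.0918
grip_force: 0.0
```

>>> move_arm:
  rows:
    - [15, -40, 0, -0.1, -1]
    - [15, -40, 0, -0.1, -1]
    - [15, -40, 0, -0.1, -1]
    - [9, -18, 0, -0.02, -1]
    - [0, 0, 0, 0, -1]
    - [0, 0, 0, 0, -1]
    - [0, 0, 0, 0, -1]

```text
time: 10.1
tool_pos: [0.6235, -0.0861, 0.2017]
tool_rot: [-3.142, -0.001, 2.204]
contact_force: [-0.2, 1.4, 0.1]
opening: 0.0919
grip_force: 0.0
```

```bash
python3 - <<'E'
from h import *
T=wpose(); np.save("T3.npy",T); w=vision.read_camera("wrist")[:,:,::-1]
s=vision.read_camera("side")[:,:,::-1]
o=monitor.observe(); print(o["tool_pos"],o["tool_rot"],o["opening"])
print("grip",wproj(T,[.6242,-.0876,.072]),"head",wproj(T,[.548,.0157,.072]),"plate home pred side",proj("side",[.5455,.1155,.11]))
b=cv2.resize(s[165:265,225:325],(420,420),interpolation=cv2.INTER_CUBIC)
cv2.imwrite("pics/p3.png",np.hstack([w[:, 140:490],b])) 
E
```

```text
[ 0.6237 -0.086   0.202 ] [ 3.1414 -0.0001  2.2046] 0.09179800807271424
grip [275.0032 199.4148] head [274.7043  57.3769] plate home pred side [260.6445 222.6249]
```

View pics/p3.png

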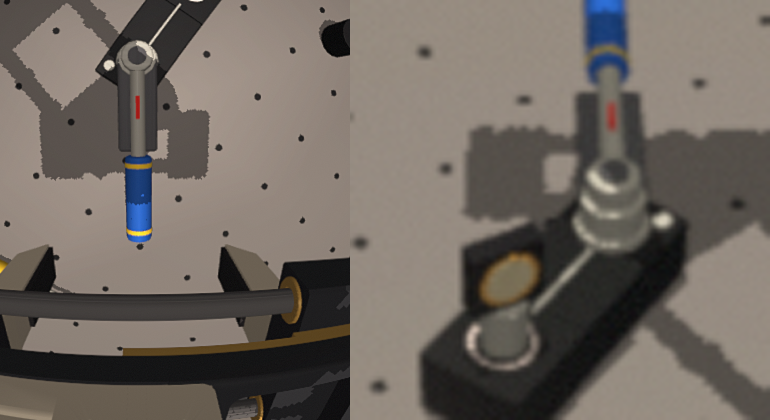

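The post stands home with its foot inside the ring. The handle runs straight up the wrist image: grip at about (279,199), red mark at (277,107), head at (276,55). I'll compute the handle axis.

```bash
python3 - <<'E'
from h import *
T=np.load("T3.npy"); im=np.zeros((420,560,3),np.uint8); im[:,140:490]=cv2.imread("pics/p3.png")[:,:350]
h=cv2.cvtColor(im,cv2.COLOR_BGR2HSV)
m=cv2.inRange(h,(100,120,60),(125,255,255)); m[:150]=0;m[245:]=0
ys=range(172,228,5); yw=2.2046; tx=np.array([np.cos(yw),np.sin(yw)]); ty=np.array([tx[1],-tx[0]]); p=np.array([.6237,-.086])
for y in ys:
    x=np.flatnonzero(m[y,260:300])+260
    if len(x): 
        d=watz(T,(x[0]+x[-1])/2,y,.075)[:2]-p; print(y,x[0],x[-1],(d@tx*1e3).round(1),(d@ty*1e3).round(1))
for n,(u,v,z) in {"head":(276.5,55,.085),"red":(277,107,.079)}.items():
    d=watz(T,u,v,z)[:2]-p; print(n,(d@tx*1e3).round(1),(d@ty*1e3).round(1))
E
```

```text
172 266 291 24.8 2.6
177 266 290 20.2 2.2
182 266 290 15.6 2.2
187 266 290 11.0 2.2
192 266 290 6.3 2.2
197 266 290 1.6 2.2
202 266 290 -3.2 2.2
207 266 290 -8.0 2.2
212 267 290 -12.8 2.7
217 267 290 -17.7 2.7
222 267 290 -22.7 2.7
227 267 290 -27.7 2.7
head 126.9 0.8
red 82.6 1.2
```

Radial distances check out: head at 127 mm and red mark at 45 mm from the axis. I'll descend and pinch the grip.

>>> move_arm:
  rows:
    - [0, 0, -30, 0, -1]
    - [0, 0, -40, 0, -1]
    - [0, 0, -30, 0, -1]
    - [0, 0, -25, 0, -1]
    - [0, 0, -15, 0, -1]
    - [0, 0, -9, 0, -1]
    - [0, 0, 0, 0, -0.3]
    - [0, 0, 0, 0, 0.3]
    - [0, 0, 0, 0, 1]
    - [0, 0, 0, 0, 1]
    - [0, 0, 0, 0, 1]
    - [0, 0, 0, 0, 1]
  newtons: 20

```text
time: 11.4
tool_pos: [0.6241, -0.0874, 0.0531]
tool_rot: [3.141, 0.0, 2.203]
contact_force: [-0.2, -0.3, -0.5]
opening: 0.0482
grip_force: 0.0
```

```bash
cat > arc.py <<'E'
import sys
from h import *
C=np.array([.5472,.0170])
o=monitor.observe(); p=o["tool_pos"][:2]; d=p-C; th=np.arctan2(d[1],d[0]); r=np.hypot(*d)
t=np.array([np.sin(th),-np.cos(th)])
print("th",th,"r",r,"yaw-pi",o["tool_rot"][2]-np.pi,"Ftan(resist)",-(o["contact_force"][:2]@t),"Frad",o["contact_force"][:2]@d/r,"tz",o["torque"],o["opening"],o["grip_force"])
E
python3 arc.py; python3 - <<'E'
import numpy as np
C=np.array([.5472,.0170]); th=np.arange(-.932,-2.2,-.05); P=np.c_[np.cos(th),np.sin(th)]*128
D=np.diff(P,axis=0)
for i in range(len(D)): print(round(th[i],3),D[i].round(1))
E
```

```text
th -0.9358697308181415 r 0.12962598473339432 yaw-pi -0.9388399411508939 Ftan(resist) -0.3167824599489031 Frad 0.1303112913158706 tz [ 0.0402 -0.0575 -0.0632] 0.04822733297498832 0.0
-0.932 [-5.2 -3.7]
-0.982 [-5.4 -3.4]
-1.032 [-5.6 -3.1]
-1.082 [-5.7 -2.9]
-1.132 [-5.9 -2.6]
-1.182 [-6.  -2.3]
-1.232 [-6.1 -2. ]
-1.282 [-6.2 -1.7]
-1.332 [-6.3 -1.4]
-1.382 [-6.3 -1. ]
-1.432 [-6.4 -0.7]
-1.482 [-6.4 -0.4]
-1.532 [-6.4 -0.1]
-1.582 [-6.4  0.2]
-1.632 [-6.4  0.6]
-1.682 [-6.3  0.9]
-1.732 [-6.3  1.2]
-1.782 [-6.2  1.5]
-1.832 [-6.1  1.8]
-1.882 [-6.   2.1]
-1.932 [-5.9  2.4]
-1.982 [-5.8  2.7]
-2.032 [-5.7  3. ]
-2.082 [-5.5  3.3]
-2.132 [-5.3  3.5]
```

>>> move_arm:
  rows:
    - [0, 0, 0, 0, 1]
    - [0, 0, 0, 0, 1]
    - [0, 0, 0, 0, 1]
    - [0, 0, 0, 0, 1]

```text
time: 11.8
tool_pos: [0.6244, -0.0872, 0.0528]
tool_rot: [3.141, 0.0, 2.203]
contact_force: [2.5, 1.3, -0.7]
opening: 0.0232
grip_force: 20.0
```

```bash
python3 arc.py
```

```text
th -0.9332472693446149 r 0.1296344147984736 yaw-pi -0.9388258009243025 Ftan(resist) 2.7525445575184837 Frad 0.43499822014729606 tz [ 0.1201 -0.4517  0.0055] 0.023198661154865317 19.999654591083527
```

>>> move_arm:
  rows:
    - [-5.2, -3.7, 0, -0.05, 1]
    - [-5.4, -3.4, 0, -0.05, 1]
    - [-5.6, -3.1, 0, -0.05, 1]
    - [-5.7, -2.9, 0, -0.05, 1]
    - [-5.9, -2.6, 0, -0.05, 1]
    - [-6.0, -2.3, 0, -0.05, 1]
    - [-6.1, -2.0, 0, -0.05, 1]
    - [-6.2, -1.7, 0, -0.05, 1]

```text
time: 12.6
tool_pos: [0.578, -0.1086, 0.0528]
tool_rot: [3.141, -0.0, 1.801]
contact_force: [2.3, 1.8, -1.5]
opening: 0.0232
grip_force: 20.0
```

```bash
python3 arc.py
```

```text
th -1.3305806106924747 r 0.12934604084278697 yaw-pi -1.340805246606673 Ftan(resist) 2.699112410760743 Frad -1.142412079530308 tz [ 0.3934 -0.4268  0.0202] 0.023193127206331255 20.00316560268402
```

>>> move_arm:
  rows:
    - [-6.3, -1.4, 0, -0.05, 1]
    - [-6.3, -1.0, 0, -0.05, 1]

```text
time: 12.8
tool_pos: [0.5654, -0.111, 0.0528]
tool_rot: [3.141, -0.0, 1.701]
contact_force: [2.5, 3.2, -1.7]
opening: 0.0234
grip_force: 20.0
```

>>> move_arm:
  rows:
    - [-6.4, -0.7, 0, -0.05, 1]
    - [-3.2, -0.3, 0, -0.025, 1]

```text
time: 13.0
tool_pos: [0.5556, -0.1119, 0.0528]
tool_rot: [3.141, -0.001, 1.626]
contact_force: [2.2, 3.9, -1.4]
opening: 0.023
grip_force: 20.0
```

>>> move_arm:
  rows:
    - [-3.2, 0.4, 0, -0.025, 1]
    - [-3.2, 0.2, 0, -0.025, 1]
    - [-3.2, 0, 0, -0.025, 1]

```text
time: 13.3
tool_pos: [0.5475, -0.112, 0.0531]
tool_rot: [3.138, 0.001, 1.552]
contact_force: [5.5, 1.9, -2.7]
opening: 0.0236
grip_force: 20.1
```

Force is rising, so the screw is home after about 0.63 rad. I'll take small steps from here.

>>> move_arm:
  rows:
    - [-1.6, 0.1, 0, -0.0125, 1]

```text
time: 13.4
tool_pos: [0.5454, -0.1121, 0.053]
tool_rot: [3.139, 0.001, 1.539]
contact_force: [4.1, 1.2, -2.1]
opening: 0.0236
grip_force: 20.0
```

>>> move_arm:
  rows:
    - [-1.6, 0.1, 0, -0.0125, 1]

```text
time: 13.5
tool_pos: [0.5436, -0.112, 0.053]
tool_rot: [3.14, 0.001, 1.527]
contact_force: [3.9, -0.3, -1.7]
opening: 0.0234
grip_force: 20.0
```

```bash
python3 arc.py; sleep 0; python3 - <<'E'
from h import *
T=wpose(); w=vision.read_camera("wrist")[:,:,::-1]; cv2.imwrite("pics/w5.png",w)
p3=cv2.imread("pics/p3.png")[0:250,70:210]
cv2.imwrite("pics/c5.png",np.hstack([cv2.resize(p3,None,fx=2.2,fy=2.2,interpolation=cv2.INTER_CUBIC),cv2.resize(w[0:250,205:345],None,fx=2.2,fy=2.2,interpolation=cv2.INTER_CUBIC)]))
print(monitor.observe()["contact_force"])
E
```

```text
th -1.5984533864195225 r 0.1290374745878332 yaw-pi -1.61451151079509 Ftan(resist) 3.8961504536909755 Frad 0.14882723879199564 tz [-0.0788 -0.7708  0.1995] 0.02336414994336759 20.03566950559616
[ 3.7149 -1.6615 -1.5449]
```

View pics/c5.png

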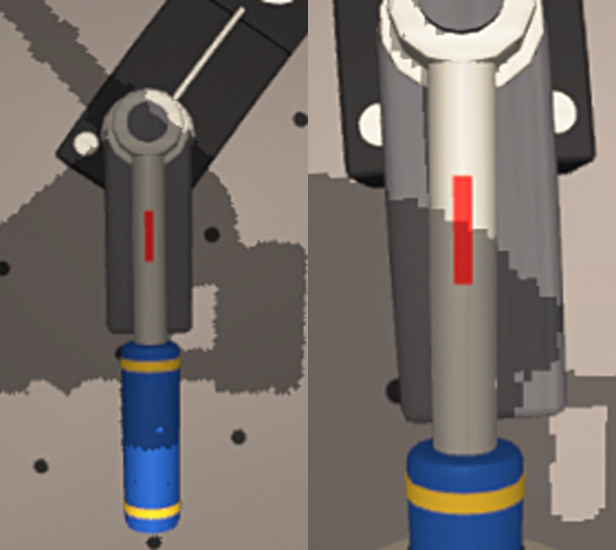

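In the right-hand picture the grey head body is skewed against the shank: left edge (383,130)→(405,410), end centre 485 against shank 463. On the left they are aligned. So the handle has broken over by about 0.06–0.08 rad, and the force has dropped to match. A small extra step gives margin, still well under 0.19.

>>> move_arm:
  rows:
    - [-1.6, 0, 0, -0.0125, 1]
    - [-1.6, 0.1, 0, -0.0125, 1]
    - [0, 0, 0, 0, 1]

```text
time: 13.85
tool_pos: [0.5396, -0.1117, 0.0529]
tool_rot: [3.141, 0.0, 1.502]
contact_force: [4.5, -1.1, -1.2]
opening: 0.0233
grip_force: 20.0
```

```bash
python3 arc.py; python3 - <<'E'
from h import *
w=vision.read_camera("wrist")[:,:,::-1]
cv2.imwrite("pics/c6.png",cv2.resize(w[0:200,205:345],None,fx=3,fy=3,interpolation=cv2.INTER_CUBIC))
E
```

```text
th -1.6296266555837011 r 0.1289702002510446 yaw-pi -1.6395127018387194 Ftan(resist) 4.6061623195458505 Frad 0.8748829180600614 tz [-0.1652 -0.7161 -0.0041] 0.023345045128584343 20.00060498714447
```

View pics/c6.png

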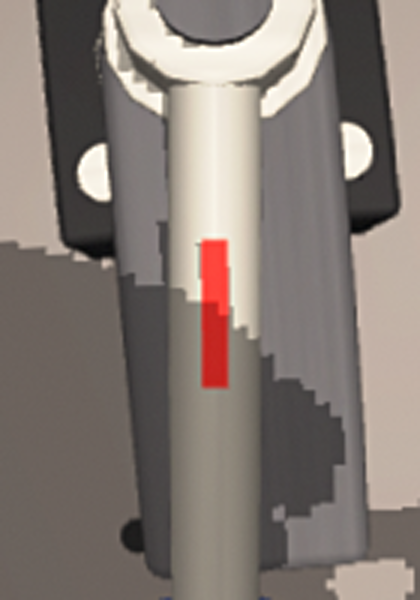

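The head body is now skewed about 0.08 rad from the shank and resistance is at half, so the wrench has clicked. I'll stop, ease back along the arc, release and rise.

>>> move_arm:
  rows:
    - [3, 0, 0, 0.025, 1]
    - [3, 0, 0, 0.025, 1]
    - [2, 0, 0, 0.015, 1]
    - [0, 0, 0, 0, 0.2]
    - [0, 0, 0, 0, -0.4]
    - [0, 0, 0, 0, -1]
    - [0, 0, 0, 0, -1]
    - [0, 0, 0, 0, -1]
    - [0, 0, 0, 0, -1]

```text
time: 14.8
tool_pos: [0.5474, -0.1114, 0.0527]
tool_rot: [-3.141, -0.0, 1.568]
contact_force: [-0.1, -0.8, 0.7]
opening: 0.0666
grip_force: 0.0
```

>>> move_arm:
  rows:
    - [0, 0, 10, 0, -1]
    - [0, 0, 30, 0, -1]
    - [0, 0, 40, 0, -1]
    - [0, 0, 40, 0, -1]
    - [0, 0, 20, 0, -1]
    - [0, 0, 0, 0, -1]
    - [0, 0, 0, 0, -1]
    - [0, 0, 0, 0, -1]
    - [0, 0, 0, 0, -1]

```text
time: 15.7
tool_pos: [0.547, -0.1113, 0.1914]
tool_rot: [-3.139, -0.001, 1.568]
contact_force: [0.1, -0.4, -0.6]
opening: 0.0922
grip_force: 0.0
```

```bash
python3 - <<'E'
from h import *
o=monitor.observe(); print(o["tool_pos"],o["opening"],o["contact_force"])
w=vision.read_camera("wrist")[:,:,::-1]; s=vision.read_camera("side")[:,:,::-1]
cv2.imwrite("pics/p7.png",np.hstack([w[:,100:450],cv2.resize(s[165:265,225:325],(420,420),interpolation=cv2.INTER_CUBIC)]))
E
```

```text
[ 0.547  -0.1113  0.1914] 0.09220686692223179 [ 0.1277 -0.3599 -0.6213]
```

View pics/p7.png

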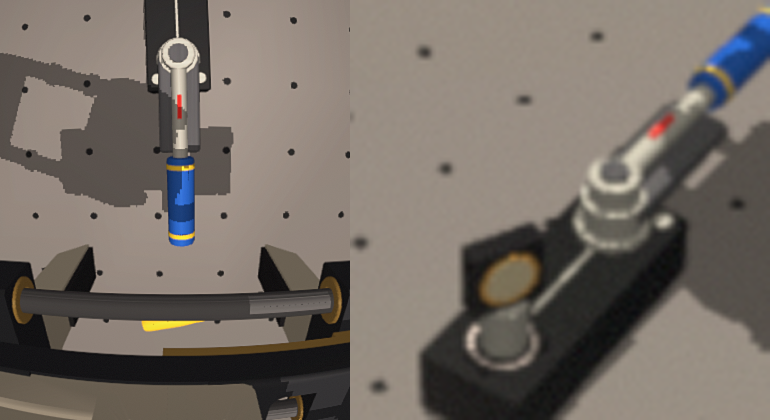

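The handle is back in line with its head, the grip sits about 80 mm from where it started, the post stands home, and the robot is clear. Handing in.

```bash
python3 -c "
from cell import workorder
print(workorder.hand_in())"
```

```text
the job is handed in; nothing more can be done
None
```

The job is handed in: the post stands home in the socket, and the wrench clicked at about 0.08 rad of break-over, was let go and sprang back in line; no verdict came back, and I took no final picture to check that the bystanders stayed put.

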